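# Fit the keyed lap onto the gem-lapping machine's spindle

## Task

Pick up the aluminium lap by its hub, put it over the spindle of the lapping machine, and, pressing down only lightly, turn it until the tab in its bore drops into the spindle's keyway; then let it down fully home, flat on the spindle's flange, and let go. Never force it: lap and machine must not be pressed together with more than about 25 N, and do not turn on once the tab is in. Leave the other things on the bench, above all the cut gem, where they are.

Things in the scene. Friction and masses are not known exactly. Their poses are not given: they have to be found in the camera images.
- lap_hub (a point): on the axis of the hub of the lap to fit, 30 mm above the lap's underside (22 mm above its disc): a good height to grip the hub, from any side. Lap: plain aluminium disc 120 mm across, 8 mm thick, with a round hub 48 mm across rising to 50 mm above the underside; about 0.42 kg; lies flat, hub up. z up along the axis, +x from the axis towards the tab in the bore.
- lap: the same lap, origin mid underside, axes as lap_hub. The bore through the hub is 34 mm wide, flaring to 39 mm over the lowest 3 mm. One tab stands inwards from the bore's wall to 9.5 mm from the axis, at +x; 8 mm wide, square-edged, from 22 to 30 mm above the underside; visible from above.
- spindle_seat (a point): middle of the spindle flange's top face (44 mm across), spindle at rest: the lap's underside lies here when home, lap_hub then 30 mm above. z up along the spindle's axis. x, y are the housing's, x towards the pointer; they do not turn with the spindle. Sprung: it yields downwards from 6 N, 1 N more per mm, solid after 9 mm (15 N). A brake (0.6 N m) holds it against turning.
- shoulder (a point): on the spindle's axis at the shoulder, 34 mm above spindle_seat; axes of the housing. The spindle is 32 mm across from flange to shoulder (edge chamfered 2.2 mm), then a nose 16 mm across rises to 46 mm above the flange. A tab that misses the keyway rests on the shoulder, the lap then 12 mm above home and its bore already guided by the shaft, with 1 mm of play all round.
- pointer (a point): the dark pointer bar on the pan's rim, 118 mm from the spindle's axis along the housing's x. The spindle's one straight keyway (9.6 mm wide, 8 mm deep, from shoulder down to flange) is not at the pointer: the spindle stopped at an unknown angle, keyway between 0.1 and 1.45 rad (6 and 83 degrees) anticlockwise from the pointer, seen from above, where it can be seen.
- lapping_machine: the machine, fixed on the bench: round grey housing 224 mm across, red splash pan 230 mm across with its rim 70 mm above the bench, floor at 40 mm; spindle in the middle. Against it on the +x side, by the pointer, a control box 70 by 110 mm, 46 mm high, with a knob. Origin at the bench under the spindle's axis, 60 mm below spindle_seat; x towards the pointer, z up.
- flat_lap: bystander: copper disc without a hub, 120 mm across, 9 mm thick, 16 mm hole, lying on the bench; origin mid underside. Leave it.
- gem: bystander: cut amber gem 51 mm across, 31 mm high, point up; origin mid underside. Leave it.
- dop: bystander: brass dop stick 72 mm long lying on the bench, 22 mm across at its head; origin at the tail end on its axis. Leave it.
- dop_block: bystander: wooden block 50 by 120 mm with four brass dops, 78 mm high; origin mid underside. Leave it.
- polish_jar: bystander: jar 60 mm across, 60 mm high; origin mid underside. Leave it.
- brush: bystander: brush lying on the bench. Leave it.
- tweezers: bystander: steel tweezers 125 mm long lying on the bench along x; origin near the middle. Leave them.
Not all that is in view belongs to the job. Of the things that look like the lap, the smallest one is meant.

How it is judged:
By the outcome, as a careful person would: the job done as asked, in the order asked, and still so for the second after the job is handed in, with the robot touching nothing.
It also fails if it takes over 70 s, if anything falls off the work surface, if the arm or the gripper's body presses on something with over 40 N, if the wrist force passes 120 N, or if a joint passes its speed limit or range.

## Robot

A 6-joint arm with a two-finger parallel gripper is mounted at the origin on the work surface. World frame = base frame: x ahead of the robot, y to its left, z up, the work surface at z = 0. Lengths are in m, angles in rad, forces in N, time in s.
With the tool pointing down it reaches from about 0.225 to 0.725 m from the base axis. Payload 3.1 kg.
Tool frame: the origin (TCP) lies on the centre line of the jaws, within the pads' length; the fingertips stand 22 mm ahead of it and the grasp point (between the pads) lies 3 mm ahead of it; z points along the fingers, y is the direction in which the jaws open and shut (so a half turn about z gives the same grasp; the last joint's range is limited). The gripper opens to 85 mm and grips with 20 to 120 N. Pads are 22 mm wide; open, the fingers measure 114 mm over their backs; the gripper's body (76 mm by 85 mm) begins 54 mm behind the grasp point. The pads swing forward as they close: fully open they stand 13 mm farther back than shut.
Start: joints at [0.99, 0.048, 0.099, 1.622, 0, 1.443], TCP at [0.23, 0.472, 0.253] pointing down, gripper open.
Joint ranges: [-2.91, 2.91], [-0.99, 1.94], [-1.21, 1.42], [-2.12, 2.29], [-1.49, 1.47], [-3.14, 3.14]. Speed limits (rad/s): [2.79, 2.79, 3.14, 3.14, 3.14, 3.14].

## Interface

Orientations are given as a unit quaternion [x, y, z, w].
In Python, from bench import r gives the robot as it stands.
- The arm moves only by the tool send_rows, never from a script. Its argument "increments" is a list of rows, each an object of numbers: "x", "y", "z": the shift along the tool's x, y, z in mm; "spin": the turn about the tool's z in degrees. A call has 1 to 5 rows; each row is the pose to reach, as a shift and turn from the pose commanded when the call began, along the tool's axes at that moment; what a row does not reach only later rows make up. A row lasts 1/12 s, in which the tool goes at most 41.7 mm and 7.16 degrees, less where a joint would pass 70% of its speed; a pose out of reach is approached as far as the arm can. A call with a gripper value outside its range is refused whole. "gripper" is the closure, from 0 (fully open) to 1 (shut), set as the call begins (left out, the last holds). The fingers move at their own pace and stop on an object; "force" is the grip in N (left out, the last holds). Time passes only in rows, so rows that repeat a pose let the fingers close. It gives the time, the measured TCP pose, the force and the opening at its end, in the units of the state.
- r.observe(): the state, without advancing time (a new reading comes with each control period).
- r.get_image(name): name is "scene" or "top" or "wrist"; returns the picture (420x560x3 uint8, red, green, blue); there is no depth.
- r.calibration(name): a dict with "fx", "fy", "cx", "cy" (pixels), "pose" (4x4, takes a point from camera to world coordinates). Camera axes: x right, y down, z forward; pixel columns grow to the right and rows downward; lengths in m; the calibration is good to about 2 mm. A picture is of the moment at which its call begins: read the wrist's pose just before it. calibration takes no time and is no camera call; for the wrist camera it gives the pose at the moment of the call.
- r.job_done(): hands the job in, once; it reports no verdict.
The state is a dict: "clock": time; "joints": joint angles; "qd": joint speeds; "joint_efforts": joint torques, N m; "tcp_pos": TCP position; "eef_rot": TCP orientation; "wrist_force": force on the tool from outside, world axes, zero at the start; "torque": the same for the moment, N m; "gripper_width": finger opening in m.
Only numpy, scipy, OpenCV 4.12 (cv2) and the standard library are available. Lean on these libraries where they do the work, as an engineer would, in place of code of your own. Each camera call takes 0.05 s, during which the arm holds its last target.

## Working session

There is one attempt and no reset: what is moved stays moved. The work goes in short steps, Python scripts to look and compute and a tool call to move; the robot and the scene stay as the last step left them, time stands still between calls to the robot, and variables do not carry over. Pictures are saved under pics/ and viewed, and the job is handed in when it is done.

Besides the shell and the picture viewer there is one more tool, called after "Emit:" as name(argument=value, ...) on one line, values as JSON. send_rows: Moves the arm, as the interface text tells. Its arguments: {"type":"object","properties":{"increments":{"type":"array","items":{"type":"object","properties":{"x":{"type":"number"},"y":{"type":"number"},"z":{"type":"number"},"spin":{"type":"number"}}}},"gripper":{"type":"number"},"force":{"type":"number"}},"required":["increments"]}

```bash
mkdir -p pics; cat > h.py <<'E'
from bench import r
import cv2, numpy as np
def snap(name,fn,crop=None,scale=1):
    c=r.calibration(name); im=r.get_image(name)
    np.save('pics/'+fn+'.npy',im); 
    import pickle; pickle.dump(c,open('pics/'+fn+'.pkl','wb'))
    cv2.imwrite('pics/'+fn+'.png',im[:,:,::-1]); return im,c
def crop(fn,out,x0,y0,x1,y1,s):
    im=np.load('pics/'+fn+'.npy')[y0:y1,x0:x1,::-1]
    cv2.imwrite('pics/'+out+'.png',cv2.resize(im,None,fx=s,fy=s,interpolation=cv2.INTER_CUBIC))
def ray(c,u,v,z):
    P=np.array(c['pose']); d=P[:3,:3]@[(u-c['cx'])/c['fx'],(v-c['cy'])/c['fy'],1]; o=P[:3,3]
    return o+d*(z-o[2])/d[2]
def proj(c,p):
    P=np.array(c['pose']); q=P[:3,:3].T@(np.array(p)-P[:3,3]); return c['fx']*q[0]/q[2]+c['cx'],c['fy']*q[1]/q[2]+c['cy']
def load(fn):
    import pickle; return pickle.load(open('pics/'+fn+'.pkl','rb'))
E
python3 - <<'E'
from h import *
for n in ['scene','top','wrist']:
    im,c=snap(n,n+'0'); print(n,c['fx'],np.round(c['pose'],3).tolist())
o=r.observe();print({k:np.round(v,4).tolist() for k,v in o.items()})
E
```

```text
scene 517.3504151796247 [[-0.475, 0.648, -0.595, 1.141], [0.88, 0.337, -0.335, 0.483], [-0.016, -0.683, -0.73, 0.89], [0.0, 0.0, 0.0, 1.0]]
top 388.60207299395444 [[0.012, -0.981, 0.192, 0.324], [-1.0, -0.012, 0.002, 0.082], [0.001, -0.192, -0.981, 1.052], [0.0, 0.0, 0.0, 1.0]]
wrist 333.07833940600375 [[0.438, 0.864, 0.25, 0.165], [0.899, -0.42, -0.125, 0.503], [-0.002, 0.28, -0.96, 0.372], [0.0, 0.0, 0.0, 1.0]]
{'clock': 0.15, 'joints': [0.9902, 0.0486, 0.0979, 1.622, 0.0, 1.443], 'qd': [-0.0007, -0.0024, 0.0032, -0.0003, -0.001, 0.001], 'joint_efforts': [0.0021, -33.926, 32.0424, 0.0154, -0.0, -0.0], 'tcp_pos': [0.2294, 0.4717, 0.2524], 'eef_rot': [0.2245, 0.9745, -0.0009, -0.0003], 'wrist_force': [-0.0373, 0.0984, 0.0023], 'torque': [-0.059, 0.0045, 0.0277], 'gripper_width': 0.0853}
```

View pics/top0.png

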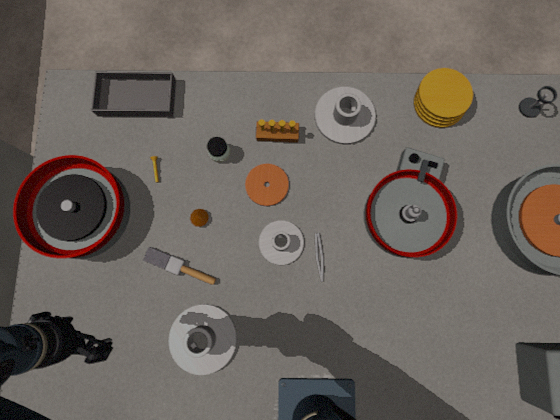

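View pics/scene0.png

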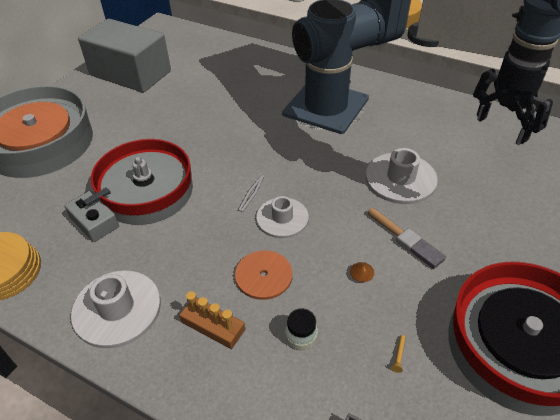

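View pics/wrist0.png

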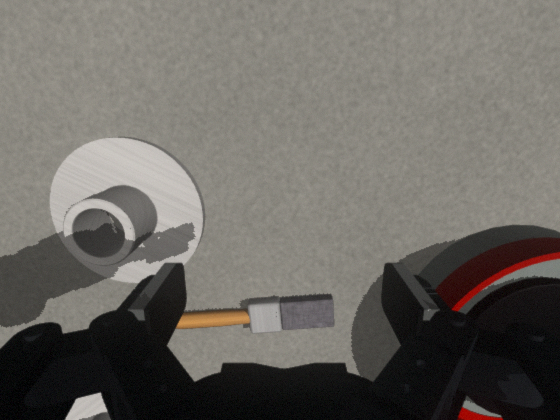

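The smallest hubbed lap is the one at top (282,242). The machine is at top (411,213), with its pointer at about (425,172).

```bash
python3 - <<'E'
from h import *
crop('top0','ct',350,140,480,270,6)
crop('top0','cl',250,210,330,280,9)
crop('scene0','cs',60,120,210,245,5)
E
```

```text
(no output)
```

View pics/ct.png

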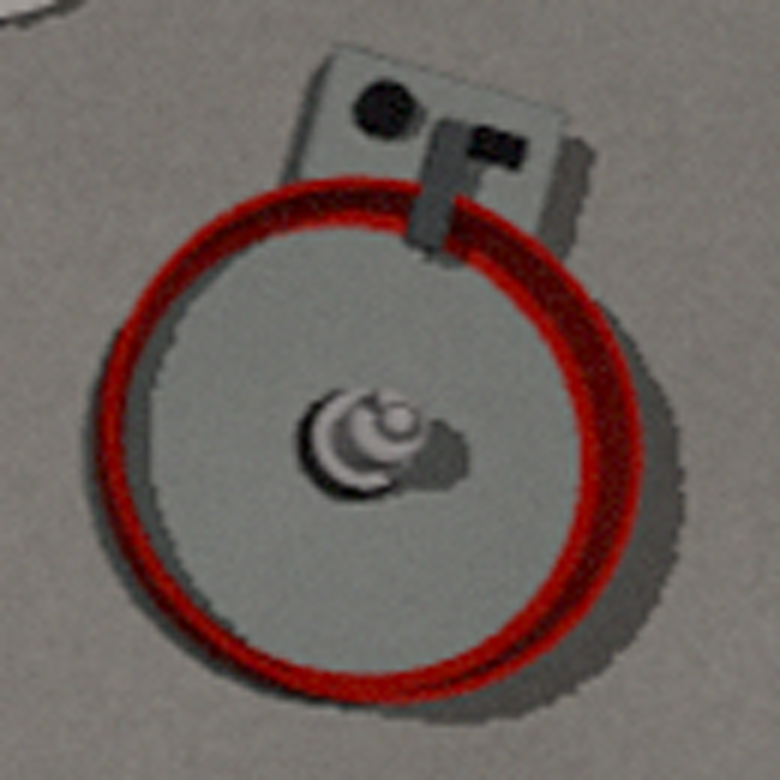

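View pics/cl.png

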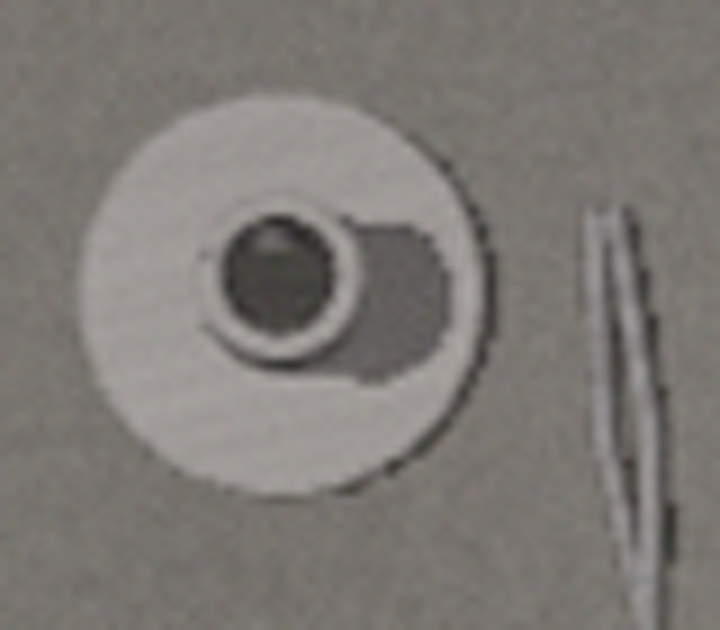

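View pics/cs.png

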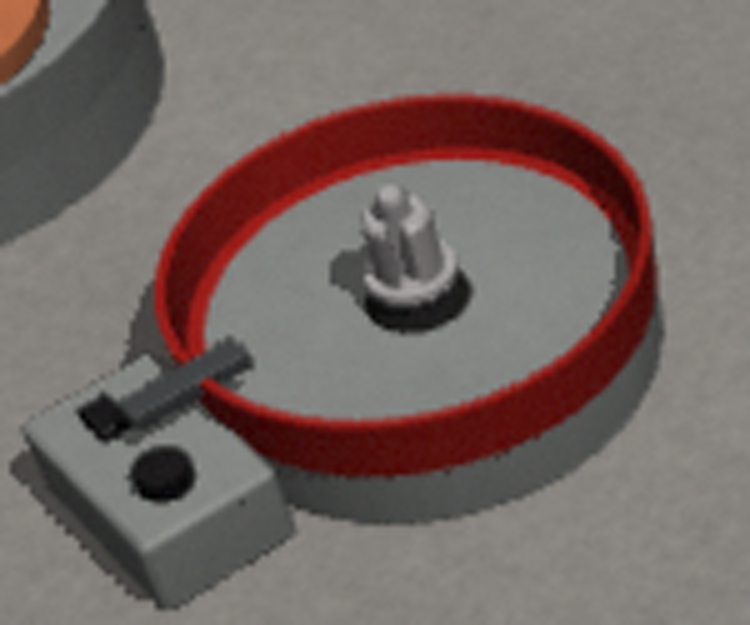

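```bash
python3 - <<'E'
from h import *
c=load('top0')
for n,u,v,z in [('lap top',281.1,240.7,.05),('lap disc',281.3,242.7,.008),('nose',417,209.2,.106),('rim',411.25,213.4,.07),('pointer',350+432/6,140+220/6,.075),('tweez end',250+610/9,210+210/9,.003),('jar',217,148,.06),('copper',267,185,.009)]:
    print(n,np.round(ray(c,u,v,z),4))
cs=load('scene0')
for n,u,v,z in [('nose',60+392/5,120+193/5,.106)]: print(n,ray(cs,u,v,z))
P=np.array(load('wrist0')['pose'])
from scipy.spatial.transform import Rotation as R
o=r.observe();T=np.eye(4);T[:3,:3]=R.from_quat(o['eef_rot']).as_matrix();T[:3,3]=o['tcp_pos']
print(np.round(T,3));print(np.round(np.linalg.inv(T)@P,3))
E
```

```text
lap top [0.4399 0.0927 0.05  ]
lap disc [0.4393 0.0926 0.008 ]
nose [ 0.5159 -0.2443  0.106 ]
rim [ 0.512  -0.2413  0.07  ]
pointer [ 0.6089 -0.2726  0.075 ]
tweez end [ 0.4666 -0.0063  0.003 ]
jar [0.6866 0.2682 0.06  ]
copper [0.599  0.1343 0.009 ]
nose [ 0.51377534 -0.24087151  0.106     ]
[[-0.899  0.437 -0.001  0.229]
 [ 0.437  0.899 -0.002  0.472]
 [ 0.    -0.002 -1.     0.252]
 [ 0.     0.     0.     1.   ]]
[[-0.    -0.96  -0.28   0.071]
 [ 1.    -0.    -0.001  0.   ]
 [ 0.001 -0.28   0.96  -0.12 ]
 [ 0.     0.     0.     1.   ]]
```

Emit:
send_rows(increments=[{"x": -30,"y": -21,"z": 5},{"x": -60,"y": -42,"z": 10},{"x": -90,"y": -63,"z": 15},{"x": -120,"y": -84,"z": 20},{"x": -150,"y": -105,"z": 25}])

```text
validation failed for argument at $.in...
```

Emit:
send_rows(increments=[{"x": -30,"y": -21,"z": 5},{"x": -60,"y": -42,"z": 10},{"x": -90,"y": -63,"z": 15},{"x": -120,"y": -84,"z": 20},{"x": -150,"y": -105,"z": 25}])

```text
validation failed for argument at $.in...
```

Emit:
send_rows(increments=[{"x": -20,"y": -15,"z": 3},{"x": -40,"y": -30,"z": 6},{"x": -55,"y": -39,"z": 10},{"x": -55,"y": -39,"z": 10},{"x": -55,"y": -39,"z": 10}])

```text
validation failed for argument at $.in...
```

```bash
python3 - <<'E'
from h import *
o=r.observe();print({k:np.round(o[k],4).tolist() for k in ['clock','joints','tcp_pos','eef_rot','wrist_force']})
snap('wrist','w1')
E
```

```text
{'clock': 0.15, 'joints': [0.9902, 0.0486, 0.0979, 1.622, 0.0, 1.443], 'tcp_pos': [0.2294, 0.4717, 0.2524], 'eef_rot': [0.2245, 0.9745, -0.0009, -0.0003], 'wrist_force': [-0.0373, 0.0984, 0.0023]}
```

View pics/w1.png

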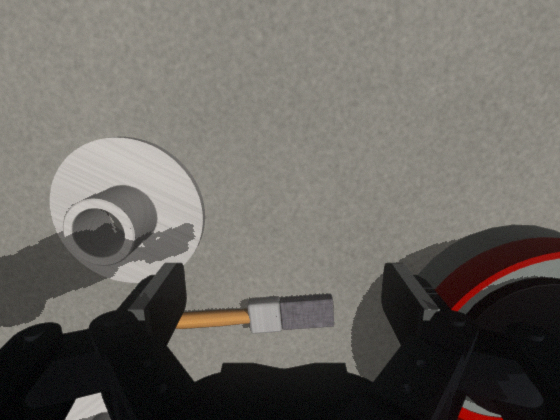

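The arm hasn't moved and the picture is unchanged. I'll retry with every row's fields filled in.

Emit:
send_rows(increments=[{"x": -30,"y": -21,"z": 5,"spin": 0},{"x": -60,"y": -42,"z": 10,"spin": 0},{"x": -90,"y": -63,"z": 15,"spin": 0},{"x": -120,"y": -84,"z": 20,"spin": 0},{"x": -150,"y": -105,"z": 25,"spin": 0}])

```text
clock: 0.62
tcp_pos: [0.3189, 0.3106, 0.2278]
eef_rot: [0.224, 0.975, -0.0, 0.0]
wrist_force: [0.0, -0.0, -1.1]
gripper_width: 0.0855
```

Emit:
send_rows(increments=[{"x": -30,"y": -21,"z": 5,"spin": 0},{"x": -60,"y": -42,"z": 10,"spin": 0},{"x": -90,"y": -63,"z": 15,"spin": 0},{"x": -120,"y": -84,"z": 20,"spin": 0},{"x": -150,"y": -105,"z": 25,"spin": 0}])

```text
clock: 1.03
tcp_pos: [0.408, 0.1503, 0.203]
eef_rot: [0.224, 0.974, 0.0, 0.0]
wrist_force: [0.7, 0.3, 0.1]
gripper_width: 0.086
```

Emit:
send_rows(increments=[{"x": -20,"y": -15,"z": 3,"spin": 0},{"x": -40,"y": -30,"z": 6,"spin": 0},{"x": -55,"y": -39,"z": 10,"spin": 0},{"x": -55,"y": -39,"z": 10,"spin": 0},{"x": -55,"y": -39,"z": 10,"spin": 0}])

```text
clock: 1.45
tcp_pos: [0.4398, 0.0923, 0.1928]
eef_rot: [0.226, 0.974, 0.0, -0.001]
wrist_force: [0.0, -0.0, -0.0]
gripper_width: 0.0856
```

```bash
python3 - <<'E'
from h import *
o=r.observe();print({k:np.round(o[k],4).tolist() for k in ['clock','joints','tcp_pos','eef_rot','wrist_force']})
snap('wrist','w2')
E
```

```text
{'clock': 1.45, 'joints': [0.0571, -0.1536, -0.2144, 1.5115, 0.0005, 0.5121], 'tcp_pos': [0.4398, 0.0923, 0.1928], 'eef_rot': [0.2255, 0.9742, 0.0, -0.0008], 'wrist_force': [0.0382, -0.0044, -0.01]}
```

View pics/w2.png

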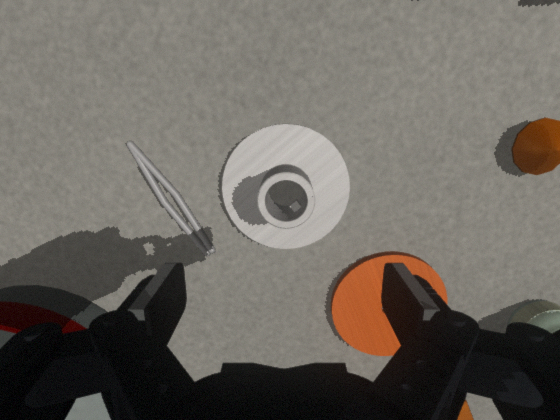

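```bash
python3 - <<'E'
from h import *
crop('w2','w2c',215,115,355,255,5)
E
```

```text
(no output)
```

View pics/w2c.png

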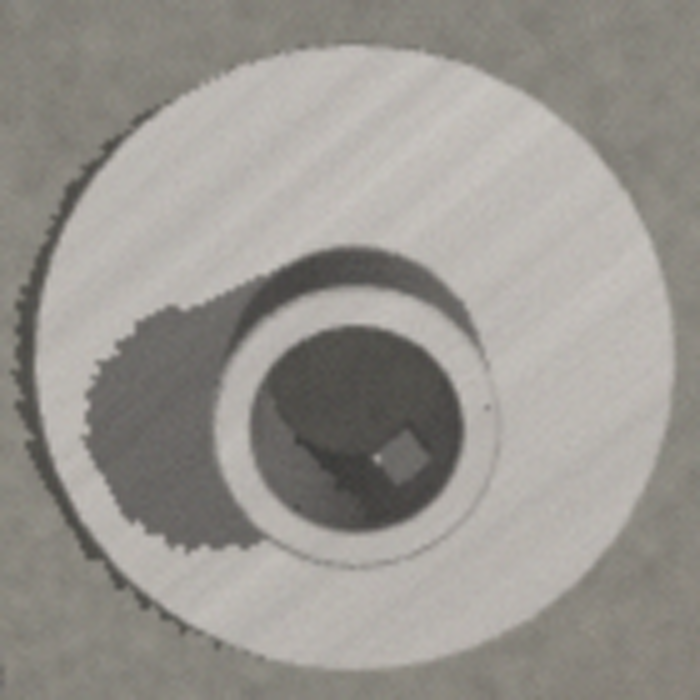

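```bash
python3 - <<'E'
from h import *
c=load('w2')
f=lambda x,y:(215+(x+.5)/5-.5,115+(y+.5)/5-.5)
ctr=ray(c,*f(357,429),.05); print('hub bore',ctr, 'hub outer',ray(c,*f(356,426),.05),'disc',ray(c,*f(355,357),.008))
for p in [(375,458),(412,430),(432,460),(400,485),(403,458)]:
    q=ray(c,*f(*p),.03); d=q-ctr; print(p,np.round(d*1000,1),np.degrees(np.arctan2(d[1],d[0])),np.hypot(*d[:2]))
E
```

```text
hub bore [0.43968103 0.09472484 0.05      ] hub outer [0.43915347 0.09480008 0.05      ] disc [0.43717247 0.09584368 0.008     ]
(375, 458) [ 11.   -1.7 -20. ] -8.659459003072929 0.01114563220464619
(412, 430) [  9.3   6.4 -20. ] 34.600907614596174 0.011259539662733653
(432, 460) [ 15.8   7.2 -20. ] 24.56456963169432 0.017348286416377014
(400, 485) [ 17.5   0.1 -20. ] 0.45872055973154224 0.017458379704520913
(403, 458) [ 13.2   2.8 -20. ] 11.840890100415356 0.013480116000938184
```

Emit:
send_rows(increments=[{"x": -25,"y": -27,"z": -8,"spin": 0},{"x": -50,"y": -54,"z": -16,"spin": 0},{"x": -75,"y": -81,"z": -24,"spin": 0},{"x": -100,"y": -108,"z": -32,"spin": 0},{"x": -125,"y": -135,"z": -37,"spin": 0}])

```text
clock: 1.92
tcp_pos: [0.4939, -0.0833, 0.2318]
eef_rot: [0.223, 0.975, 0.0, 0.001]
wrist_force: [1.1, 0.0, -0.1]
gripper_width: 0.0858
```

Emit:
send_rows(increments=[{"x": -25,"y": -27,"z": 0,"spin": 0},{"x": -50,"y": -54,"z": 0,"spin": 0},{"x": -75,"y": -81,"z": 0,"spin": 0},{"x": -100,"y": -108,"z": 0,"spin": 0},{"x": -123,"y": -132,"z": 0,"spin": 0}])

```text
clock: 2.33
tcp_pos: [0.5469, -0.2562, 0.2306]
eef_rot: [0.224, 0.975, 0.0, 0.0]
wrist_force: [0.9, 0.1, 0.4]
gripper_width: 0.0858
```

Emit:
send_rows(increments=[{"x": 0,"y": 0,"z": 0,"spin": 0},{"x": 0,"y": 0,"z": 0,"spin": 0}])

```text
clock: 2.5
tcp_pos: [0.5465, -0.2558, 0.2293]
eef_rot: [0.225, 0.974, 0.001, -0.001]
wrist_force: [0.2, 0.5, 0.3]
gripper_width: 0.0856
```

```bash
python3 - <<'E'
from h import *
o=r.observe();print({k:np.round(o[k],4).tolist() for k in ['clock','joints','tcp_pos','eef_rot','wrist_force']})
snap('wrist','w3')
c=load('w3');u,v=map(int,proj(c,(.5135,-.242,.09)));print(u,v)
crop('w3','w3c',u-70,v-70,u+70,v+70,5)
E
```

```text
{'clock': 2.5, 'joints': [-0.5492, 0.2533, 0.2806, 1.6, 0.0006, -0.0956], 'tcp_pos': [0.5465, -0.2558, 0.2293], 'eef_rot': [0.2248, 0.9744, 0.0006, -0.0008], 'wrist_force': [0.1803, 0.5236, 0.3059]}
280 158
```

View pics/w3.png

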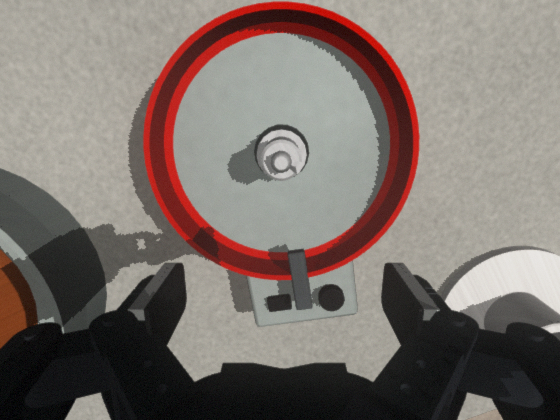

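View pics/w3c.png

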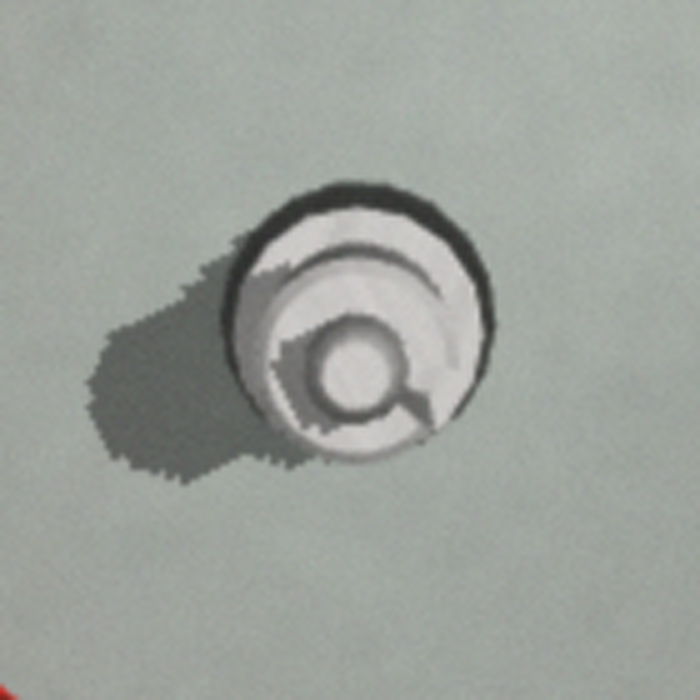

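```bash
python3 - <<'E'
from h import *
crop('w3','w3d',255,125,310,185,12)
c=load('w3')
X=0.5135;Y=-.242
f=lambda x,y:(210+(x+.5)/5-.5,88+(y+.5)/5-.5)
print('nose',ray(c,*f(354,368),.106),'shoulder',ray(c,*f(358,361),.094),'flange', ray(c,*f(359,325),.06))
# rim circle & pointer
print('rim',ray(c,281,139.5,.07)); 
for p in [(296,249),(304,307),(289,250),(305,249),(296,309),(312,306)]: print(p,ray(c,*p,.075))
E
```

```text
nose [ 0.51322701 -0.24179618  0.106     ] shoulder [ 0.51404412 -0.24162506  0.094     ] flange [ 0.51273026 -0.24101677  0.06      ]
rim [ 0.50189716 -0.23601606  0.07      ]
(296, 249) [ 0.59345877 -0.26600069  0.075     ]
(304, 307) [ 0.64992544 -0.28449599  0.075     ]
(289, 250) [ 0.59159179 -0.27202046  0.075     ]
(305, 249) [ 0.59697406 -0.25879824  0.075     ]
(296, 309) [ 0.64856589 -0.29217174  0.075     ]
(312, 306) [ 0.65225069 -0.27729447  0.075     ]
```

View pics/w3d.png

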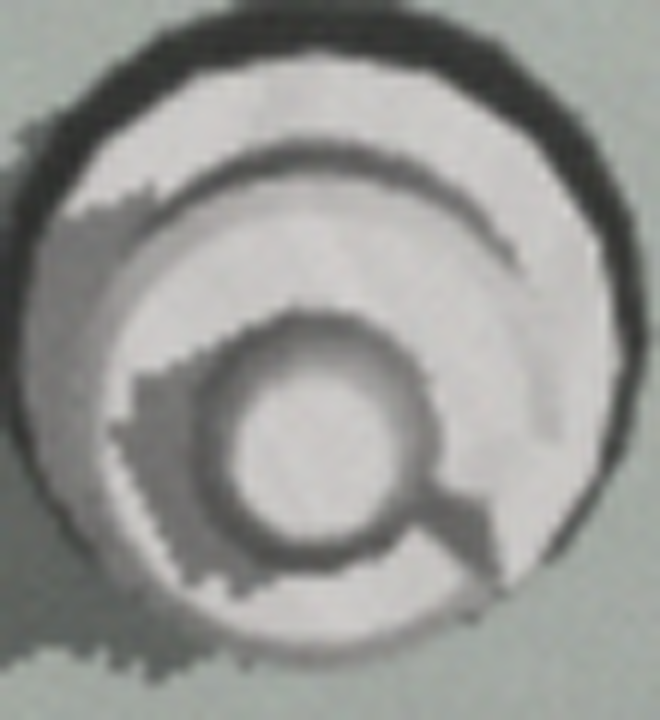

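```bash
python3 - <<'E'
from h import *
c=load('w3')
f=lambda x,y:(255+(x+.5)/12-.5,125+(y+.5)/12-.5)
C=np.array([.5135,-.2415,.094])
def inv(p):
    u,v=proj(c,p); return ((u+.5-255)*12-.5,(v+.5-125)*12-.5)
print('ctr px',inv(C),'flange',inv([.5135,-.2415,.06]))
for p in [(415,522),(455,555),(495,590)]:
    d=(ray(c,*f(*p),.094)-C)*1000; print(np.round(d,1),np.hypot(*d[:2]),np.degrees(np.arctan2(d[1],d[0])))
# overlay candidates
im=np.load('pics/w3.npy')[125:185,255:310,::-1]; outs=[]
for a in (15,25,35,45):
    b=cv2.resize(im,None,fx=12,fy=12,interpolation=cv2.INTER_CUBIC)
    A=np.radians(a);e=np.array([np.cos(A),np.sin(A),0]);n=np.array([-e[1],e[0],0])
    for s in(-1,1):
        for z in (.094,.06):
            q=[tuple(int(t) for t in inv(np.array([C[0],C[1],z])+e*ra+n*s*.0048)) for ra in (.008,.016)]
            cv2.line(b,q[0],q[1],(0,0,255) if z>.08 else (255,0,0),2)
    outs.append(b[300:,250:])
cv2.imwrite('pics/ov.png',cv2.resize(np.vstack([np.hstack(outs[:2]),np.hstack(outs[2:])]),None,fx=.7,fy=.7))
E
```

```text
ctr px (np.float64(317.9093618064637), np.float64(414.58386654391325)) flange (np.float64(320.9777421886397), np.float64(349.321523039916))
[8.9 2.6 0. ] 9.306134640192756 16.06948946858365
[12.  4.  0.] 12.64257859923278 18.27775533576324
[15.2  5.3  0. ] 16.098341064509746 19.23837512609847
```

View pics/ov.png

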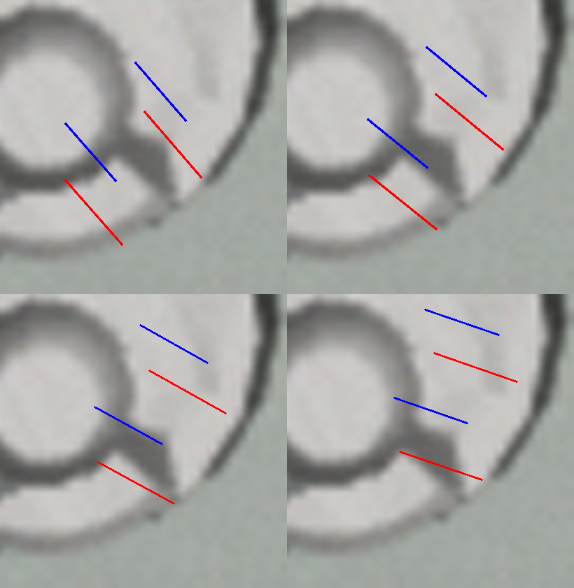

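```bash
python3 - <<'E'
from h import *
def ov(fn,x0,y0,x1,y1,S,C):
    c=load(fn); im=np.load('pics/'+fn+'.npy')[y0:y1,x0:x1,::-1]; outs=[cv2.resize(im,None,fx=S,fy=S,interpolation=cv2.INTER_CUBIC)]
    def inv(p):
        u,v=proj(c,p); return (int((u+.5-x0)*S),int((v+.5-y0)*S))
    for a in (20,30,40,50,60):
        b=outs[0].copy()
        A=np.radians(a);e=np.array([np.cos(A),np.sin(A),0]);n=np.array([-e[1],e[0],0])
        for s in(-1,1):
            P=[inv(np.array([C[0],C[1],z])+e*ra+n*s*.0048) for ra,z in ((.008,.094),(.0152,.094),(.0152,.06))]
            cv2.polylines(b,[np.array(P)],False,(0,0,255),1)
        th=np.linspace(0,2*np.pi,60)
        for R_,z in((.022,.06),(.016,.092),(.008,.106)):
            cv2.polylines(b,[np.array([inv((C[0]+R_*np.cos(t),C[1]+R_*np.sin(t),z)) for t in th])],True,(0,160,0),1)
        outs.append(b)
    return np.vstack([np.hstack(outs[:3]),np.hstack(outs[3:])])
cv2.imwrite('pics/ovs.png',ov('scene0',122,150,162,190,6.5,(.5135,-.2415)))
E
```

```text
(no output)
```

View pics/ovs.png

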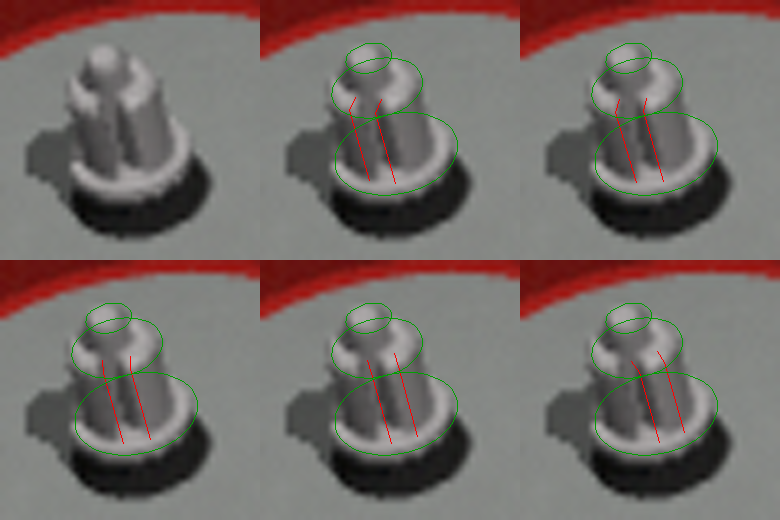

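Emit:
send_rows(increments=[{"x": -30,"y": 25,"z": 0,"spin": 0},{"x": -60,"y": 50,"z": 0,"spin": 0},{"x": -80,"y": 60,"z": 0,"spin": 0},{"x": -80,"y": 60,"z": 0,"spin": 0},{"x": -80,"y": 60,"z": 0,"spin": 0}])

```text
clock: 2.97
tcp_pos: [0.645, -0.2339, 0.2296]
eef_rot: [0.223, 0.975, 0.0, -0.001]
wrist_force: [-0.5, 0.6, 1.4]
gripper_width: 0.0855
```

```bash
python3 - <<'E'
from h import *
o=r.observe();print({k:np.round(o[k],4).tolist() for k in ['clock','joints','tcp_pos','eef_rot','wrist_force']})
snap('wrist','w4')
c=load('w4');u,v=map(int,proj(c,(.5135,-.242,.08)));print(u,v)
crop('w4','w4c',max(u-40,0),max(0,v-40),u+40,v+40,9)
E
```

```text
{'clock': 2.9667, 'joints': [-0.4456, 0.4941, 0.5898, 1.6685, 0.0001, 0.0032], 'tcp_pos': [0.645, -0.2339, 0.2296], 'eef_rot': [0.2225, 0.9749, 0.0003, -0.0009], 'wrist_force': [-0.5031, 0.5669, 1.3803]}
196 49
```

View pics/w4c.png

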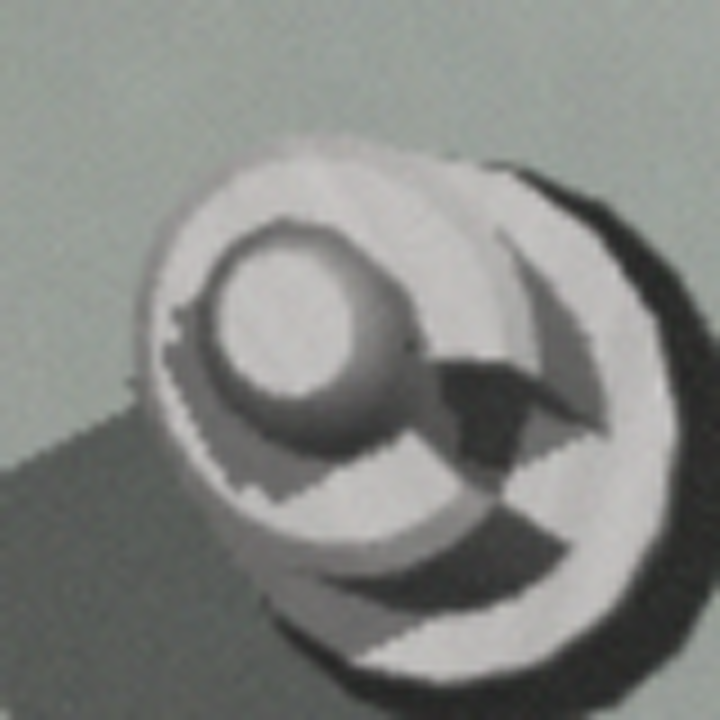

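```bash
python3 - <<'E'
from h import *
c=load('w4')
f=lambda x,y:(156+(x+.5)/9-.5,9+(y+.5)/9-.5)
g=lambda p,z:ray(c,*f(*p),z)
a=g((605,432),.06);b=g((570,548),.06);print(a,b,np.linalg.norm(a-b),'normal dir',np.degrees(np.arctan2(*(a-b)[:2][::-1]))-90)
a=g((430,360),.094);b=g((410,432),.094);d=g((500,362),.094);e=g((460,478),.094)
print('top',np.linalg.norm(a-b),np.degrees(np.arctan2(*(a-b)[:2][::-1]))-90,'edges',[np.degrees(np.arctan2(*(q)[:2][::-1])) for q in (d-a,e-b)])
print('nose',g((284,322),.106))
C=g((284,322),.106)
print([np.degrees(np.arctan2(*(q-C)[:2][::-1])) for q in ((a+b)/2,(d+e)/2,(g((605,432),.06)+g((570,548),.06))/2)])
# overlay
S=9;x0,y0=156,9
def inv(p):
    u,v=proj(c,p); return (int((u+.5-x0)*S),int((v+.5-y0)*S))
outs=[]
for ang in(32,37,42):
    bm=cv2.imread('pics/w4c.png');A=np.radians(ang);ev=np.array([np.cos(A),np.sin(A),0]);n=np.array([-ev[1],ev[0],0])
    for s in(-1,1):
        P=[inv(np.array([C[0],C[1],z])+ev*ra+n*s*.0048) for ra,z in ((.008,.094),(.0153,.092),(.0153,.06))]
        cv2.polylines(bm,[np.array(P)],False,(0,0,255),1)
    th=np.linspace(0,2*np.pi,60)
    for R_,z in((.022,.06),(.016,.0918),(.008,.106)):
        cv2.polylines(bm,[np.array([inv((C[0]+R_*np.cos(t),C[1]+R_*np.sin(t),z)) for t in th])],True,(0,160,0),1)
    outs.append(bm[100:,100:])
cv2.imwrite('pics/ov4.png',cv2.resize(np.hstack(outs),None,fx=.43,fy=.43,interpolation=cv2.INTER_AREA))
E
```

```text
[ 0.52192517 -0.22832693  0.06      ] [ 0.52899155 -0.23576372  0.06      ] 0.010258637605618369 normal dir 43.53697314147408
top 0.0055165439041333295 43.93572833461289 edges [np.float64(62.76798464627074), np.float64(22.315149452971554)]
nose [ 0.51435037 -0.24211526  0.106     ]
[np.float64(39.997991971854425), np.float64(41.348413974572715), np.float64(42.19383017540163)]
```

View pics/ov4.png

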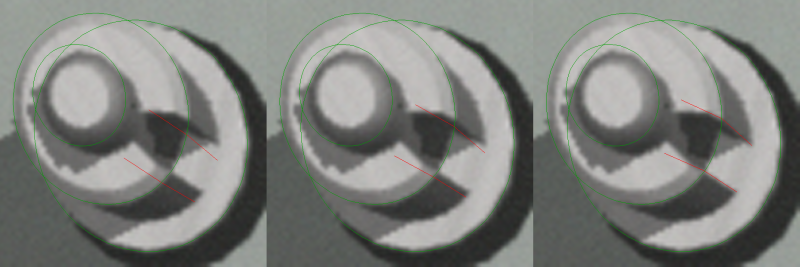

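The new view shows the keyway clearly, around (520,440) in the crop, at about 42° in world. The tab is at about 12°. I'll go back and fetch the lap.

Emit:
send_rows(increments=[{"x": 33,"y": 21,"z": 0,"spin": 0},{"x": 66,"y": 42,"z": 0,"spin": 0},{"x": 99,"y": 62,"z": 0,"spin": 0},{"x": 132,"y": 83,"z": 0,"spin": 0},{"x": 165,"y": 103,"z": 0,"spin": 0}])

```text
clock: 3.43
tcp_pos: [0.5385, -0.0703, 0.2314]
eef_rot: [0.225, 0.974, 0.0, 0.001]
wrist_force: [0.6, 0.2, 1.5]
gripper_width: 0.0853
```

Emit:
send_rows(increments=[{"x": 33,"y": 21,"z": 15,"spin": 0},{"x": 66,"y": 42,"z": 30,"spin": 0},{"x": 99,"y": 62,"z": 45,"spin": 0},{"x": 132,"y": 83,"z": 60,"spin": 0},{"x": 163,"y": 103,"z": 80,"spin": 0}])

```text
clock: 3.85
tcp_pos: [0.4379, 0.0928, 0.152]
eef_rot: [0.225, 0.974, 0.001, 0.002]
wrist_force: [1.1, 0.7, 0.5]
gripper_width: 0.0856
```

Emit:
send_rows(increments=[{"x": 0,"y": 0,"z": 0,"spin": 0},{"x": 0,"y": 0,"z": 0,"spin": 0}])

```text
clock: 4.02
tcp_pos: [0.436, 0.0927, 0.1493]
eef_rot: [0.223, 0.975, -0.0, -0.001]
wrist_force: [0.3, -0.8, 0.7]
gripper_width: 0.0854
```

```bash
python3 - <<'E'
from h import *
o=r.observe();print({k:np.round(o[k],4).tolist() for k in ['clock','joints','tcp_pos','eef_rot','wrist_force']})
snap('wrist','w5')
crop('w5','w5c',200,130,360,280,5)
E
```

```text
{'clock': 4.0167, 'joints': [0.059, -0.1549, -0.3019, 1.4267, -0.0002, 0.508], 'tcp_pos': [0.436, 0.0927, 0.1493], 'eef_rot': [0.2226, 0.9749, -0.0005, -0.0014], 'wrist_force': [0.3205, -0.8414, 0.7039]}
```

View pics/w5c.png

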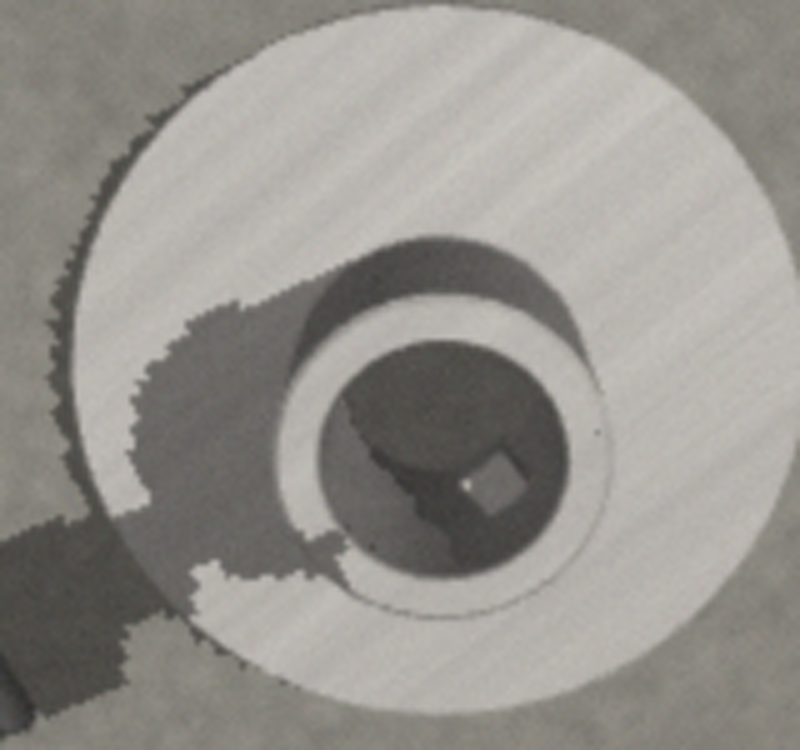

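```bash
python3 - <<'E'
from h import *
c=load('w5')
f=lambda x,y:(200+(x+.5)/5-.5,130+(y+.5)/5-.5)
C=ray(c,*f(443,458),.05);print('bore',C,'outer',ray(c,*f(443.5,456),.05))
p=[ray(c,*f(*q),.03) for q in [(460,484),(505,449),(528,485),(485,518)]]
for a,b in((0,1),(3,2)):
    d=p[b]-p[a];print(np.linalg.norm(d),np.degrees(np.arctan2(d[1],d[0]))-90)
m=(p[0]+p[1])/2-C;print(m,np.degrees(np.arctan2(m[1],m[0])))
o=r.observe();from scipy.spatial.transform import Rotation as R
M=R.from_quat(o['eef_rot']).as_matrix();t=np.array([C[0],C[1],.036]);print(M.T@(t-o['tcp_pos'])*1000)
E
```

```text
bore [0.43934306 0.09473512 0.05      ] outer [0.43910917 0.09492367 0.05      ]
0.008791320695002018 13.897462059767406
0.008411568484345862 13.788010922577712
[ 0.00995716  0.00214111 -0.02      ] 12.135649082181358
[  0.41537184   3.0898297  114.91993982]
```

Emit:
send_rows(increments=[{"x": 0,"y": 2,"z": 30,"spin": 0},{"x": 0,"y": 2,"z": 60,"spin": 0},{"x": 0,"y": 2,"z": 85,"spin": 0},{"x": 0,"y": 2,"z": 105,"spin": 0},{"x": 0,"y": 2,"z": 113,"spin": 0}], gripper=0)

```text
clock: 4.48
tcp_pos: [0.44, 0.0919, 0.0362]
eef_rot: [0.226, 0.974, -0.0, -0.001]
wrist_force: [-0.1, 1.2, 0.6]
gripper_width: 0.0853
```

Emit:
send_rows(increments=[{"x": 0,"y": 0,"z": 0,"spin": 0},{"x": 0,"y": 0,"z": 0,"spin": 0}])

```text
clock: 4.65
tcp_pos: [0.4419, 0.0925, 0.039]
eef_rot: [0.225, 0.974, 0.0, 0.001]
wrist_force: [-0.1, -0.2, 0.6]
gripper_width: 0.0853
```

```bash
python3 - <<'E'
from h import *
o=r.observe();print({k:np.round(o[k],4).tolist() for k in ['clock','joints','tcp_pos','eef_rot','wrist_force']})
snap('wrist','w6')
E
```

```text
{'clock': 4.65, 'joints': [0.0578, -0.0797, -0.458, 1.1904, -0.0002, 0.5121], 'tcp_pos': [0.4419, 0.0925, 0.039], 'eef_rot': [0.2252, 0.9743, 0.0002, 0.001], 'wrist_force': [-0.0574, -0.2003, 0.5609]}
```

View pics/w6.png

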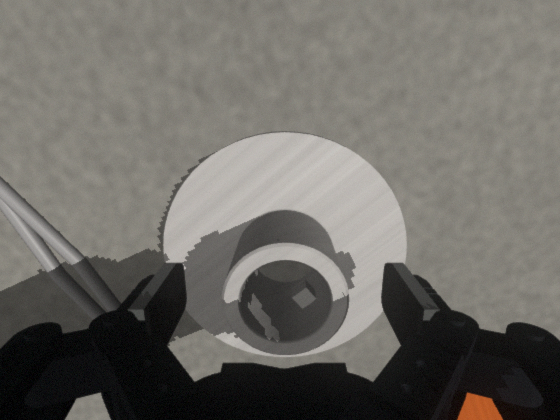

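Emit:
send_rows(increments=[{"x": 3,"y": 2,"z": 1,"spin": 0},{"x": 3,"y": 2,"z": 1,"spin": 0}])

```text
clock: 4.87
tcp_pos: [0.4402, 0.0967, 0.0384]
eef_rot: [0.224, 0.974, 0.001, 0.001]
wrist_force: [0.6, 0.4, -0.8]
gripper_width: 0.0853
```

Emit:
send_rows(increments=[{"x": 0,"y": 0,"z": 0,"spin": 0},{"x": 0,"y": 0,"z": 0,"spin": 0},{"x": 0,"y": 0,"z": 0,"spin": 0},{"x": 0,"y": 0,"z": 0,"spin": 0},{"x": 0,"y": 0,"z": 0,"spin": 0}], gripper=1, force=50)

```text
clock: 5.28
tcp_pos: [0.4392, 0.0959, 0.0374]
eef_rot: [0.224, 0.974, -0.001, 0.0]
wrist_force: [-1.1, -2.1, 4.7]
gripper_width: 0.0464
```

Emit:
send_rows(increments=[{"x": 0,"y": 0,"z": 0,"spin": 0},{"x": 0,"y": 0,"z": 0,"spin": 0},{"x": 0,"y": 0,"z": 0,"spin": 0},{"x": 0,"y": 0,"z": 0,"spin": 0},{"x": 0,"y": 0,"z": 0,"spin": 0}])

```text
clock: 5.7
tcp_pos: [0.4392, 0.0959, 0.0374]
eef_rot: [0.225, 0.974, -0.001, 0.0]
wrist_force: [-2.1, -1.9, 5.5]
gripper_width: 0.0464
```

```bash
python3 - <<'E'
from h import *
o=r.observe();print({k:np.round(o[k],4).tolist() for k in ['clock','joints','tcp_pos','eef_rot','wrist_force','gripper_width']})
snap('wrist','w7')
E
```

```text
{'clock': 5.7, 'joints': [0.0665, -0.0817, -0.4634, 1.1886, -0.0012, 0.5194], 'tcp_pos': [0.4392, 0.0959, 0.0374], 'eef_rot': [0.2245, 0.9745, -0.0005, 0.0004], 'wrist_force': [-2.0984, -1.894, 5.5289], 'gripper_width': 0.0464}
```

View pics/w7.png

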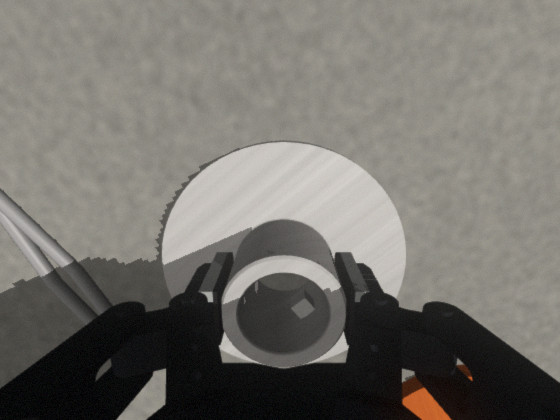

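Emit:
send_rows(increments=[{"x": 0,"y": 0,"z": -8,"spin": 0},{"x": 0,"y": 0,"z": -30,"spin": 0},{"x": 0,"y": 0,"z": -60,"spin": 0},{"x": 0,"y": 0,"z": -90,"spin": 0},{"x": 0,"y": 0,"z": -115,"spin": 0}])

```text
clock: 6.17
tcp_pos: [0.438, 0.0967, 0.152]
eef_rot: [0.224, 0.974, 0.0, -0.001]
wrist_force: [0.6, 0.3, -4.1]
gripper_width: 0.0465
```

Emit:
send_rows(increments=[{"x": 0,"y": 0,"z": -15,"spin": 0},{"x": 0,"y": 0,"z": -15,"spin": 0},{"x": 0,"y": 0,"z": -15,"spin": 0}])

```text
clock: 6.42
tcp_pos: [0.4389, 0.0966, 0.1663]
eef_rot: [0.224, 0.974, 0.0, -0.0]
wrist_force: [0.0, -0.3, -4.7]
gripper_width: 0.0462
```

```bash
python3 - <<'E'
from h import *
o=r.observe();print({k:np.round(o[k],4).tolist() for k in ['clock','joints','tcp_pos','eef_rot','wrist_force','gripper_width']})
snap('wrist','w8')
E
```

```text
{'clock': 6.4167, 'joints': [0.0668, -0.1521, -0.2656, 1.4572, 0.0007, 0.5194], 'tcp_pos': [0.4389, 0.0966, 0.1663], 'eef_rot': [0.2244, 0.9745, 0.0003, -0.0001], 'wrist_force': [0.0333, -0.3383, -4.6923], 'gripper_width': 0.0462}
```

View pics/w8.png

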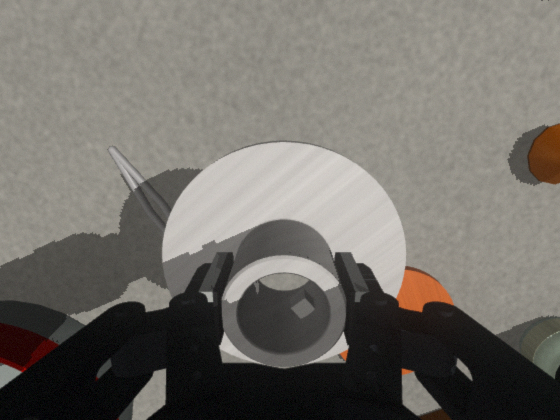

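Emit:
send_rows(increments=[{"x": -15,"y": -19,"z": 0,"spin": 0},{"x": -37,"y": -46,"z": 0,"spin": 0},{"x": -61,"y": -76,"z": 0,"spin": 0},{"x": -85,"y": -106,"z": 0,"spin": 0},{"x": -109,"y": -136,"z": 0,"spin": 0}])

```text
clock: 6.88
tcp_pos: [0.4758, -0.0744, 0.1634]
eef_rot: [0.224, 0.975, 0.0, -0.003]
wrist_force: [0.8, 0.4, -5.6]
gripper_width: 0.0462
```

Emit:
send_rows(increments=[{"x": -24,"y": -30,"z": 0,"spin": 0},{"x": -48,"y": -60,"z": 0,"spin": 0},{"x": -72,"y": -90,"z": 0,"spin": 0},{"x": -94,"y": -118,"z": 0,"spin": 0},{"x": -108,"y": -135,"z": 0,"spin": 0}])

```text
clock: 7.3
tcp_pos: [0.5142, -0.2453, 0.1627]
eef_rot: [0.226, 0.974, 0.0, -0.002]
wrist_force: [-0.2, 0.4, -4.8]
gripper_width: 0.0461
```

Emit:
send_rows(increments=[{"x": 0,"y": 0,"z": 0,"spin": -5},{"x": 0,"y": 0,"z": 0,"spin": -10},{"x": 0,"y": 0,"z": 0,"spin": -15},{"x": 0,"y": 0,"z": 0,"spin": -15},{"x": 0,"y": 0,"z": 0,"spin": -15}])

```text
clock: 7.72
tcp_pos: [0.5142, -0.2415, 0.1637]
eef_rot: [0.096, 0.995, 0.001, -0.002]
wrist_force: [-0.4, 0.5, -5.9]
gripper_width: 0.0464
```

```bash
python3 - <<'E'
from h import *
o=r.observe();print({k:np.round(o[k],4).tolist() for k in ['clock','joints','tcp_pos','eef_rot','wrist_force','gripper_width']})
snap('wrist','w9');snap('scene','s9');snap('top','t9')
crop('w9','w9c',200,230,370,380,4)
crop('s9','s9c',60,90,210,245,4)
crop('t9','t9c',350,140,480,270,5)
E
```

```text
{'clock': 7.7167, 'joints': [-0.5571, 0.1633, 0.046, 1.4586, 0.0002, -0.3639], 'tcp_pos': [0.5142, -0.2415, 0.1637], 'eef_rot': [0.0965, 0.9953, 0.0012, -0.0022], 'wrist_force': [-0.4286, 0.5042, -5.878], 'gripper_width': 0.0464}
```

View pics/w9.png

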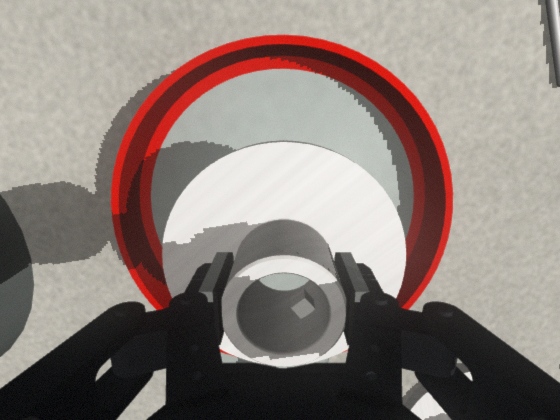

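View pics/w9c.png

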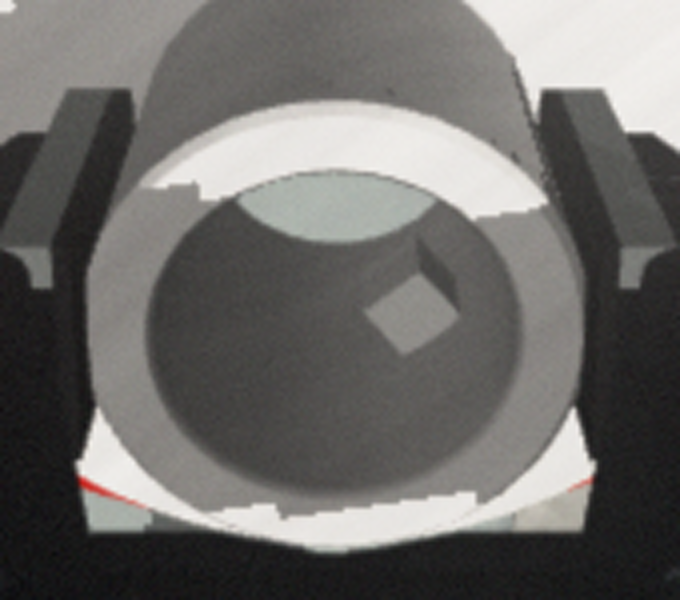

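View pics/s9c.png

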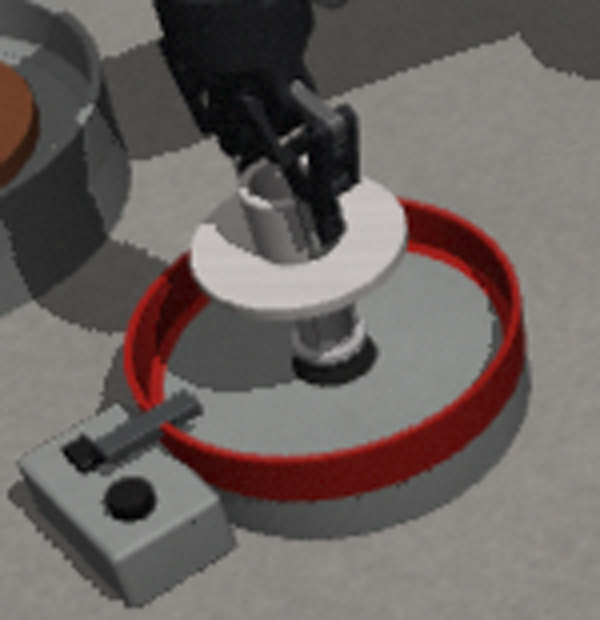

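View pics/t9c.png

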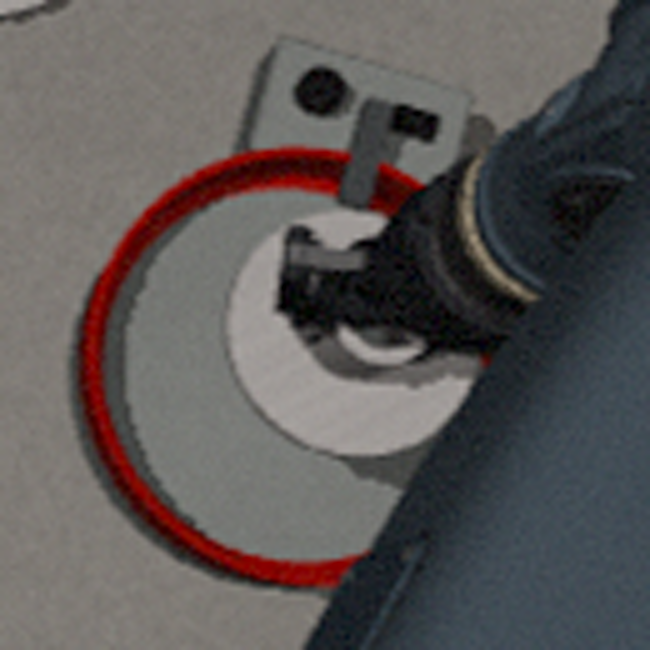

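Emit:
send_rows(increments=[{"x": 0,"y": 0,"z": 10,"spin": 0},{"x": 0,"y": 0,"z": 20,"spin": 0},{"x": 0,"y": 0,"z": 26,"spin": 0},{"x": 0,"y": 0,"z": 26,"spin": 0},{"x": 0,"y": 0,"z": 26,"spin": 0}])

```text
clock: 8.28
tcp_pos: [0.5147, -0.2417, 0.1392]
eef_rot: [0.095, 0.995, 0.001, -0.001]
wrist_force: [-0.6, 0.5, -5.0]
gripper_width: 0.0463
```

```bash
python3 - <<'E'
from h import *
o=r.observe();print({k:np.round(o[k],4).tolist() for k in ['clock','joints','tcp_pos','eef_rot','wrist_force','gripper_width']})
snap('wrist','w10');snap('scene','s10')
crop('w10','w10c',200,230,370,380,4)
crop('s10','s10c',90,120,180,200,7)
E
```

```text
{'clock': 8.2833, 'joints': [-0.557, 0.1682, 0.0027, 1.408, 0.0, -0.3659], 'tcp_pos': [0.5147, -0.2417, 0.1392], 'eef_rot': [0.0954, 0.9954, 0.0006, -0.0012], 'wrist_force': [-0.6334, 0.5036, -4.9855], 'gripper_width': 0.0463}
```

View pics/w10c.png

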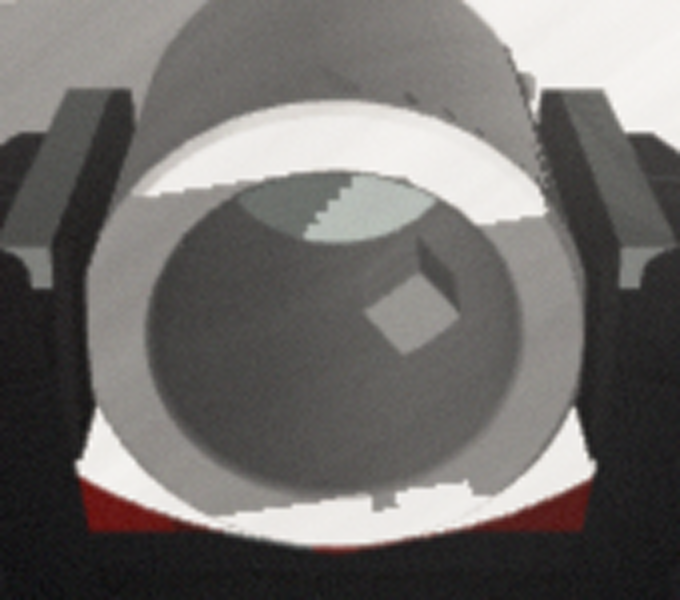

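View pics/s10c.png

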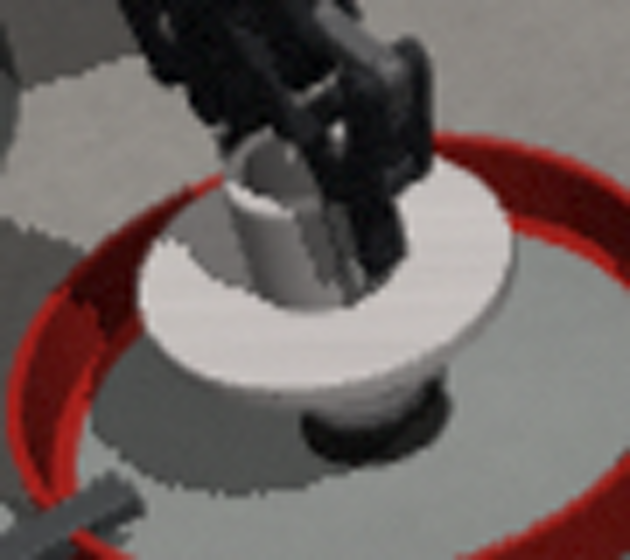

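```bash
python3 - <<'E'
from h import *
c=load('s10'); im=np.load('pics/s10.npy'); x0,y0,S=90,120,7
b=cv2.imread('pics/s10c.png')
def inv(p):
    u,v=proj(c,p); return (int((u+.5-x0)*S),int((v+.5-y0)*S))
th=np.linspace(0,2*np.pi,120)
for R_,z,col in((.06,.110,(0,0,255)),(.022,.06,(255,0,0)),(.024,.152,(0,200,0)),(.115,.07,(255,255,0))):
    cv2.polylines(b,[np.array([inv((.5138+R_*np.cos(t),-.2418+R_*np.sin(t),z)) for t in th])],True,col,1)
cv2.imwrite('pics/s10o.png',b)
print(np.array(inv((.5238,-.2418,.11)))-inv((.5138,-.2418,.11)),np.array(inv((.5138,-.2318,.11)))-inv((.5138,-.2418,.11)),np.array(inv((.5138,-.2418,.12)))-inv((.5138,-.2418,.11)))
E
```

```text
[-20  18] [24  9] [ -7 -23]
```

View pics/s10o.png

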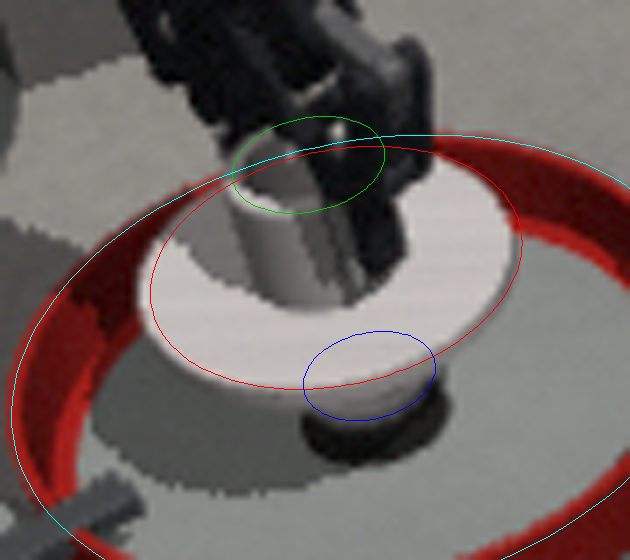

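Emit:
send_rows(increments=[{"x": 0,"y": 0,"z": 3,"spin": 0},{"x": 0,"y": 0,"z": 6,"spin": 0},{"x": 0,"y": 0,"z": 8,"spin": 0},{"x": 0,"y": 0,"z": 8,"spin": 0}])

```text
clock: 8.72
tcp_pos: [0.5152, -0.2421, 0.132]
eef_rot: [0.095, 0.995, 0.0, -0.0]
wrist_force: [0.1, -0.2, -5.4]
gripper_width: 0.0465
```

Emit:
send_rows(increments=[{"x": 0,"y": 0,"z": 2,"spin": 0},{"x": 0,"y": 0,"z": 4,"spin": 0},{"x": 0,"y": 0,"z": 5,"spin": 0},{"x": 0,"y": 0,"z": 5,"spin": 0}])

```text
clock: 9.05
tcp_pos: [0.5152, -0.2423, 0.1275]
eef_rot: [0.095, 0.995, -0.0, -0.0]
wrist_force: [-0.2, 0.5, -4.6]
gripper_width: 0.0465
```

```bash
python3 - <<'E'
from h import *
o=r.observe();print({k:np.round(o[k],4).tolist() for k in ['clock','tcp_pos','eef_rot','wrist_force','torque','gripper_width']})
snap('wrist','w11');snap('scene','s11')
a=cv2.resize(np.load('pics/w11.npy')[230:380,200:370,::-1],None,fx=3,fy=3,interpolation=cv2.INTER_CUBIC)
b=cv2.resize(np.load('pics/s11.npy')[120:195,95:165,::-1],None,fx=4,fy=6)
b=cv2.resize(np.load('pics/s11.npy')[120:195,95:165,::-1],(420*70//75*1,450))
cv2.imwrite('pics/c11.png',np.hstack([a[:450],b])[:, :800])
E
```

```text
{'clock': 9.05, 'tcp_pos': [0.5152, -0.2423, 0.1275], 'eef_rot': [0.0954, 0.9954, -0.0, -0.0004], 'wrist_force': [-0.173, 0.4887, -4.6285], 'torque': [-0.0259, 0.2059, 0.0206], 'gripper_width': 0.0465}
```

View pics/c11.png

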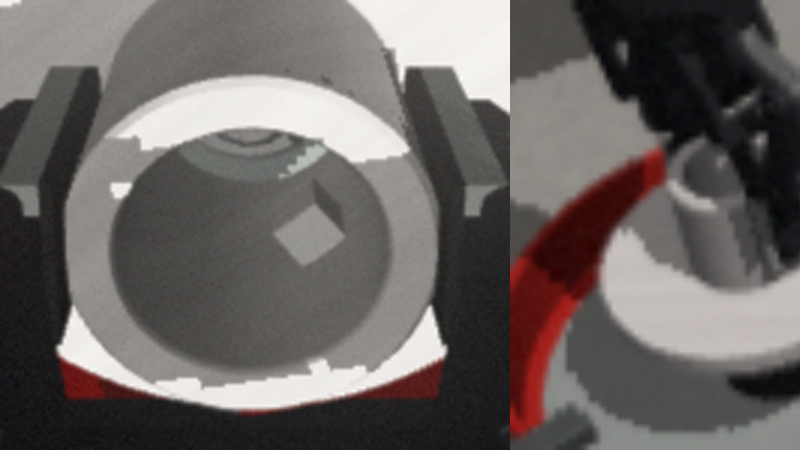

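Emit:
send_rows(increments=[{"x": 0,"y": 0,"z": 1,"spin": 0},{"x": 0,"y": 0,"z": 2,"spin": 0},{"x": 0,"y": 0,"z": 3,"spin": 0},{"x": 0,"y": 0,"z": 3,"spin": 0}])

```text
clock: 9.48
tcp_pos: [0.5154, -0.2423, 0.1251]
eef_rot: [0.095, 0.995, -0.0, 0.0]
wrist_force: [-2.5, 1.0, -0.9]
gripper_width: 0.0467
```

Emit:
send_rows(increments=[{"x": 0,"y": 0,"z": 1,"spin": 0},{"x": 0,"y": 0,"z": 2,"spin": 0},{"x": 0,"y": 0,"z": 3,"spin": 0},{"x": 0,"y": 0,"z": 3,"spin": 0}])

```text
clock: 9.82
tcp_pos: [0.5155, -0.2424, 0.1221]
eef_rot: [0.095, 0.995, -0.0, 0.0]
wrist_force: [-3.4, 2.0, 3.9]
gripper_width: 0.0465
```

```bash
python3 - <<'E'
from h import *
o=r.observe();print({k:np.round(o[k],4).tolist() for k in ['clock','tcp_pos','eef_rot','wrist_force','torque','gripper_width']})
snap('wrist','w12')
crop('w12','w12c',200,230,370,380,4)
E
```

```text
{'clock': 9.8167, 'tcp_pos': [0.5155, -0.2424, 0.1221], 'eef_rot': [0.0954, 0.9954, -0.0001, 0.0001], 'wrist_force': [-3.3805, 1.9872, 3.9441], 'torque': [0.2845, 0.9063, -0.0035], 'gripper_width': 0.0465}
```

View pics/w12c.png

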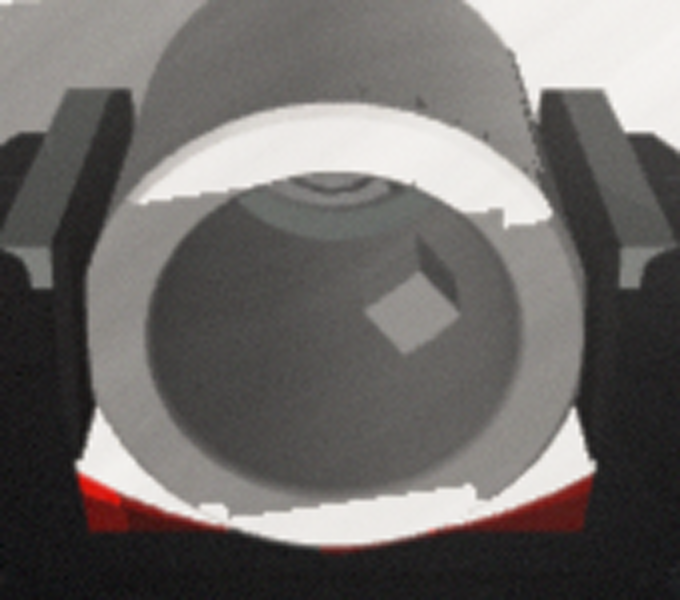

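Emit:
send_rows(increments=[{"x": 0,"y": 0,"z": -3,"spin": 0},{"x": 1.5,"y": 0.5,"z": -4,"spin": 0},{"x": 1.5,"y": 0.5,"z": -4,"spin": 0}])

```text
clock: 10.12
tcp_pos: [0.5145, -0.2419, 0.1258]
eef_rot: [0.095, 0.995, -0.0, 0.001]
wrist_force: [-1.1, -0.3, -2.7]
gripper_width: 0.0462
```

Emit:
send_rows(increments=[{"x": 0,"y": 0,"z": 1.5,"spin": 0},{"x": 0,"y": 0,"z": 3,"spin": 0},{"x": 0,"y": 0,"z": 4,"spin": 0},{"x": 0,"y": 0,"z": 4,"spin": 0}])

```text
clock: 10.45
tcp_pos: [0.5137, -0.2412, 0.1201]
eef_rot: [0.095, 0.995, 0.0, -0.001]
wrist_force: [0.0, -1.4, -6.5]
gripper_width: 0.0465
```

Emit:
send_rows(increments=[{"x": 0,"y": 0,"z": 1.5,"spin": 0},{"x": 0,"y": 0,"z": 3,"spin": 0},{"x": 0,"y": 0,"z": 4,"spin": 0},{"x": 0,"y": 0,"z": 4,"spin": 0}])

```text
clock: 10.78
tcp_pos: [0.5138, -0.2414, 0.117]
eef_rot: [0.095, 0.995, 0.0, -0.0]
wrist_force: [-0.8, -1.2, -6.4]
gripper_width: 0.0463
```

Emit:
send_rows(increments=[{"x": 0,"y": 0,"z": 1.5,"spin": 0},{"x": 0,"y": 0,"z": 3,"spin": 0},{"x": 0,"y": 0,"z": 3,"spin": 0},{"x": 0,"y": 0,"z": 3,"spin": 0}])

```text
clock: 11.12
tcp_pos: [0.5139, -0.2415, 0.1143]
eef_rot: [0.095, 0.995, -0.0, -0.0]
wrist_force: [-1.9, -0.6, -5.5]
gripper_width: 0.0463
```

Emit:
send_rows(increments=[{"x": 0.4,"y": 0,"z": 1,"spin": 0},{"x": 0.4,"y": 0,"z": 2,"spin": 0},{"x": 0.4,"y": 0,"z": 3,"spin": 0},{"x": 0.4,"y": 0,"z": 3,"spin": 0}])

```text
clock: 11.45
tcp_pos: [0.5138, -0.2414, 0.1115]
eef_rot: [0.095, 0.995, 0.0, 0.0]
wrist_force: [-0.9, -1.4, -5.2]
gripper_width: 0.0464
```

Emit:
send_rows(increments=[{"x": 0,"y": 0,"z": 1,"spin": 0},{"x": 0,"y": 0,"z": 2,"spin": 0},{"x": 0,"y": 0,"z": 2,"spin": 0}])

```text
clock: 11.7
tcp_pos: [0.5137, -0.2414, 0.1094]
eef_rot: [0.095, 0.995, 0.0, 0.0]
wrist_force: [-0.0, -0.7, -5.3]
gripper_width: 0.0464
```

Emit:
send_rows(increments=[{"x": 0,"y": 0,"z": 1,"spin": 0},{"x": 0,"y": 0,"z": 1,"spin": 0},{"x": 0,"y": 0,"z": 1,"spin": 0}])

```text
clock: 11.95
tcp_pos: [0.5138, -0.2414, 0.109]
eef_rot: [0.095, 0.995, -0.0, 0.0]
wrist_force: [-1.9, -1.3, -2.3]
gripper_width: 0.0465
```

Emit:
send_rows(increments=[{"x": 0,"y": 0,"z": 1,"spin": 0},{"x": 0,"y": 0,"z": 1,"spin": 0},{"x": 0,"y": 0,"z": 1,"spin": 0}])

```text
clock: 12.2
tcp_pos: [0.5139, -0.2415, 0.108]
eef_rot: [0.095, 0.995, -0.0, 0.0]
wrist_force: [-1.7, -0.8, -1.0]
gripper_width: 0.0459
```

Emit:
send_rows(increments=[{"x": 0,"y": 0,"z": 1,"spin": 0},{"x": 0,"y": 0,"z": 1,"spin": 0},{"x": 0,"y": 0,"z": 1,"spin": 0}])

```text
clock: 12.45
tcp_pos: [0.5138, -0.2415, 0.1069]
eef_rot: [0.095, 0.995, -0.0, 0.0]
wrist_force: [-1.1, -1.4, -0.6]
gripper_width: 0.0465
```

Tab contact with the shoulder came at TCP z of about 0.109. The net press is now about 5 N. I'll turn anticlockwise in small steps.

Emit:
send_rows(increments=[{"x": 0,"y": 0,"z": 0,"spin": -2},{"x": 0,"y": 0,"z": 0,"spin": -4},{"x": 0,"y": 0,"z": 0,"spin": -5}])

```text
clock: 12.7
tcp_pos: [0.5139, -0.2419, 0.1069]
eef_rot: [0.051, 0.999, -0.0, 0.0]
wrist_force: [-2.5, -0.4, -1.0]
gripper_width: 0.0463
```

Emit:
send_rows(increments=[{"x": 0,"y": 0,"z": 0,"spin": -1.5},{"x": 0,"y": 0,"z": 0,"spin": -3},{"x": 0,"y": 0,"z": 0,"spin": -3}])

```text
clock: 12.95
tcp_pos: [0.5134, -0.2415, 0.1062]
eef_rot: [0.026, 1.0, 0.0, -0.0]
wrist_force: [-2.1, -0.7, -3.1]
gripper_width: 0.0465
```

Emit:
send_rows(increments=[{"x": 0,"y": 0,"z": 0,"spin": -1},{"x": 0,"y": 0,"z": 0,"spin": -2},{"x": 0,"y": 0,"z": 0,"spin": -2}])

```text
clock: 13.2
tcp_pos: [0.5132, -0.2414, 0.1059]
eef_rot: [0.008, 1.0, 0.0, -0.001]
wrist_force: [-1.8, -1.9, -4.9]
gripper_width: 0.0464
```

Emit:
send_rows(increments=[{"x": 0,"y": 0,"z": 1,"spin": 0},{"x": 0,"y": 0,"z": 2,"spin": 0},{"x": 0,"y": 0,"z": 2,"spin": 0}])

```text
clock: 13.45
tcp_pos: [0.5136, -0.2416, 0.1044]
eef_rot: [0.008, 1.0, -0.0, -0.0]
wrist_force: [-0.9, -2.7, -4.7]
gripper_width: 0.0465
```

```bash
python3 - <<'E'
from h import *
o=r.observe();print({k:np.round(o[k],4).tolist() for k in ['clock','joints','tcp_pos','eef_rot','wrist_force','torque','gripper_width']})
E
```

```text
{'clock': 13.45, 'joints': [-0.5576, 0.1768, -0.0574, 1.3367, -0.0005, -0.5409], 'tcp_pos': [0.5136, -0.2416, 0.1044], 'eef_rot': [0.0084, 1.0, -0.0002, -0.0002], 'wrist_force': [-0.8649, -2.6857, -4.6645], 'torque': [-0.5, 0.495, 0.0057], 'gripper_width': 0.0465}
```

Emit:
send_rows(increments=[{"x": 0.2,"y": -0.4,"z": 1,"spin": 0},{"x": 0.2,"y": -0.4,"z": 2,"spin": 0},{"x": 0.2,"y": -0.4,"z": 3,"spin": 0},{"x": 0.2,"y": -0.4,"z": 3,"spin": 0}])

```text
clock: 13.78
tcp_pos: [0.5135, -0.2417, 0.1014]
eef_rot: [0.008, 1.0, 0.0, 0.0]
wrist_force: [-1.3, -1.0, -4.4]
gripper_width: 0.0464
```

Emit:
send_rows(increments=[{"x": 0,"y": 0,"z": 1,"spin": 0},{"x": 0,"y": 0,"z": 2,"spin": 0},{"x": 0,"y": 0,"z": 2,"spin": 0}])

```text
clock: 14.03
tcp_pos: [0.5135, -0.2417, 0.0994]
eef_rot: [0.008, 1.0, 0.0, 0.0]
wrist_force: [-2.0, -1.4, -4.2]
gripper_width: 0.0464
```

Emit:
send_rows(increments=[{"x": 0,"y": 0,"z": 1,"spin": 0},{"x": 0,"y": 0,"z": 1,"spin": 0},{"x": 0,"y": 0,"z": 1,"spin": 0}])

```text
clock: 14.28
tcp_pos: [0.5135, -0.2417, 0.0985]
eef_rot: [0.008, 1.0, 0.0, 0.0]
wrist_force: [-1.8, -1.5, -3.6]
gripper_width: 0.0464
```

Emit:
send_rows(increments=[{"x": 0,"y": 0,"z": 1,"spin": 0},{"x": 0,"y": 0,"z": 1,"spin": 0},{"x": 0,"y": 0,"z": 1,"spin": 0}])

```text
clock: 14.53
tcp_pos: [0.5135, -0.2417, 0.0975]
eef_rot: [0.008, 1.0, 0.0, -0.0]
wrist_force: [-1.4, -1.4, -4.4]
gripper_width: 0.0464
```

Emit:
send_rows(increments=[{"x": 0,"y": 0,"z": 0.5,"spin": 0},{"x": 0,"y": 0,"z": 0.5,"spin": 0},{"x": 0,"y": 0,"z": 0.5,"spin": 0}])

```text
clock: 14.78
tcp_pos: [0.5136, -0.2418, 0.0974]
eef_rot: [0.008, 1.0, 0.0, 0.0]
wrist_force: [-2.3, -0.5, -2.6]
gripper_width: 0.0464
```

Emit:
send_rows(increments=[{"x": 0,"y": 0,"z": 1,"spin": 0},{"x": 0,"y": 0,"z": 1,"spin": 0},{"x": 0,"y": 0,"z": 1,"spin": 0}])

```text
clock: 15.03
tcp_pos: [0.5136, -0.2418, 0.0964]
eef_rot: [0.008, 1.0, -0.0, 0.0]
wrist_force: [-2.4, -0.6, -1.8]
gripper_width: 0.0466
```

Emit:
send_rows(increments=[{"x": 0,"y": 0,"z": 0.5,"spin": 0},{"x": 0,"y": 0,"z": 0.5,"spin": 0},{"x": 0,"y": 0,"z": 0.5,"spin": 0}])

```text
clock: 15.28
tcp_pos: [0.5136, -0.2418, 0.0958]
eef_rot: [0.008, 1.0, 0.0, 0.0]
wrist_force: [-2.7, 0.2, -0.1]
gripper_width: 0.0463
```

```bash
python3 - <<'E'
from h import *
o=r.observe();print({k:np.round(o[k],4).tolist() for k in ['clock','tcp_pos','wrist_force','torque']})
snap('wrist','w13');snap('scene','s13')
crop('w13','w13c',200,230,370,380,4)
crop('s13','s13c',80,110,190,215,6)
E
```

```text
{'clock': 15.2833, 'tcp_pos': [0.5136, -0.2418, 0.0958], 'wrist_force': [-2.687, 0.1716, -0.0757], 'torque': [-0.0433, 0.5884, 0.0078]}
```

View pics/w13c.png

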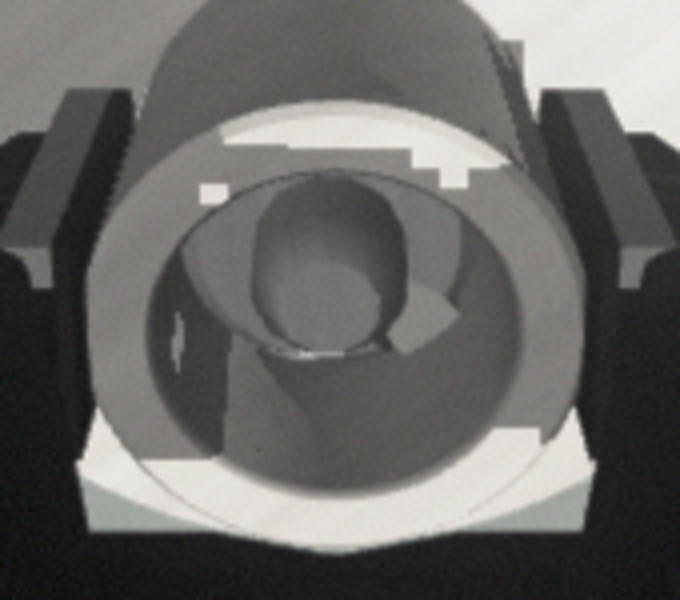

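View pics/s13c.png

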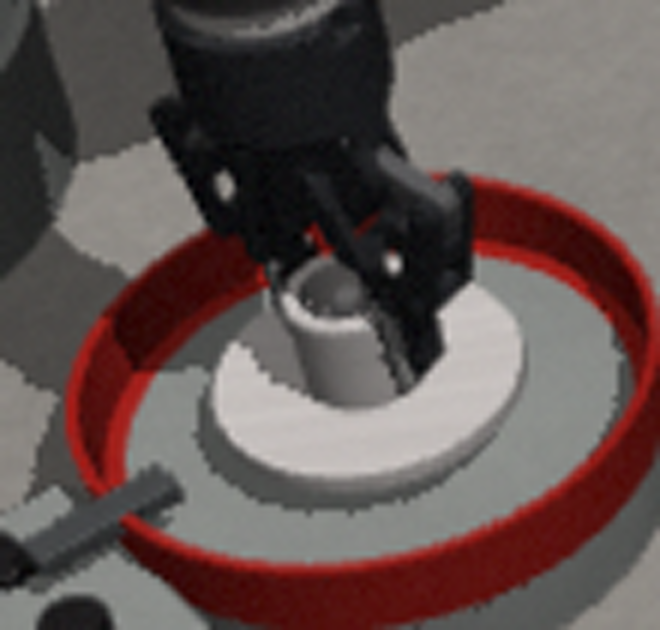

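The wrist picture shows the tab at (425,315) level with the shaft inside the keyway, and the lap sitting low and flat. I'll press a touch more and relieve the side force, then let go.

Emit:
send_rows(increments=[{"x": 0.4,"y": 0,"z": 0.5,"spin": 0},{"x": 0.4,"y": 0,"z": 1,"spin": 0},{"x": 0.4,"y": 0,"z": 1,"spin": 0},{"x": 0.4,"y": 0,"z": 1,"spin": 0}])

```text
clock: 15.72
tcp_pos: [0.5135, -0.2418, 0.0949]
eef_rot: [0.008, 1.0, -0.0, 0.0]
wrist_force: [-1.8, 1.2, 0.6]
gripper_width: 0.0463
```

Emit:
send_rows(increments=[{"x": 0,"y": 0,"z": 0,"spin": 0},{"x": 0,"y": 0,"z": 0,"spin": 0},{"x": 0,"y": 0,"z": 0,"spin": 0},{"x": 0,"y": 0,"z": 0,"spin": 0},{"x": 0,"y": 0,"z": 0,"spin": 0}], gripper=0, force=20)

```text
clock: 16.13
tcp_pos: [0.5134, -0.2419, 0.0949]
eef_rot: [0.008, 1.0, -0.0, 0.0]
wrist_force: [0.4, -0.0, -0.1]
gripper_width: 0.0853
```

Emit:
send_rows(increments=[{"x": 0,"y": 0,"z": 0,"spin": 0},{"x": 0,"y": 0,"z": 0,"spin": 0},{"x": 0,"y": 0,"z": 0,"spin": 0},{"x": 0,"y": 0,"z": 0,"spin": 0},{"x": 0,"y": 0,"z": 0,"spin": 0}])

```text
clock: 16.55
tcp_pos: [0.5131, -0.2418, 0.0946]
eef_rot: [0.008, 1.0, 0.0, -0.0]
wrist_force: [-0.2, 0.6, -0.1]
gripper_width: 0.0855
```

```bash
python3 - <<'E'
from h import *
o=r.observe();print({k:np.round(o[k],4).tolist() for k in ['clock','tcp_pos','wrist_force','torque']})
snap('wrist','w14')
E
```

```text
{'clock': 16.55, 'tcp_pos': [0.5131, -0.2418, 0.0946], 'wrist_force': [-0.1847, 0.6415, -0.1356], 'torque': [-0.0082, -0.012, -0.0047]}
```

View pics/w14.png

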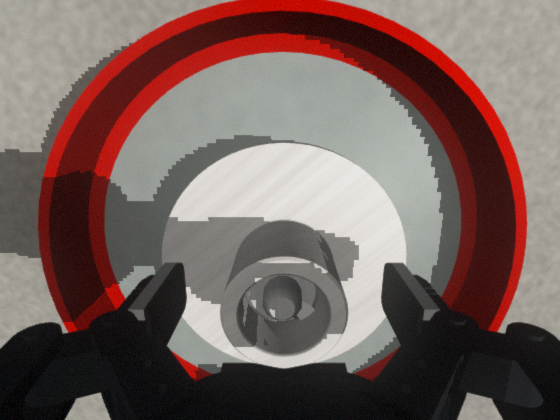

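Released, with zero force and the pads well clear of the hub. I'll lift away and check.

Emit:
send_rows(increments=[{"x": 0,"y": 0,"z": -10,"spin": 0},{"x": 0,"y": 0,"z": -35,"spin": 0},{"x": 0,"y": 0,"z": -65,"spin": 0},{"x": 0,"y": 0,"z": -95,"spin": 0},{"x": 0,"y": 0,"z": -125,"spin": 0}])

```text
clock: 17.02
tcp_pos: [0.5129, -0.2417, 0.2216]
eef_rot: [0.008, 1.0, -0.0, 0.0]
wrist_force: [0.1, -1.1, -0.2]
gripper_width: 0.0857
```

Emit:
send_rows(increments=[{"x": 0,"y": 10,"z": 0,"spin": 0},{"x": 0,"y": 20,"z": 0,"spin": 0},{"x": 0,"y": 20,"z": 0,"spin": 0},{"x": 0,"y": 20,"z": 0,"spin": 0}])

```text
clock: 17.35
tcp_pos: [0.5129, -0.2209, 0.2186]
eef_rot: [0.008, 1.0, 0.0, -0.001]
wrist_force: [-0.7, 0.5, -0.4]
gripper_width: 0.0852
```

```bash
python3 - <<'E'
from h import *
o=r.observe();print({k:np.round(o[k],4).tolist() for k in ['clock','tcp_pos','wrist_force']})
snap('wrist','w15');snap('scene','s15')
c=load('s15'); x0,y0,S=80,110,6
crop('s15','s15c',x0,y0,190,215,S)
b=cv2.imread('pics/s15c.png')
def inv(p):
    u,v=proj(c,p); return (int((u+.5-x0)*S),int((v+.5-y0)*S))
th=np.linspace(0,2*np.pi,120)
for R_,z,col in((.06,.068,(0,0,255)),(.024,.110,(0,200,0)),(.115,.07,(255,255,0))):
    cv2.polylines(b,[np.array([inv((.5138+R_*np.cos(t),-.2418+R_*np.sin(t),z)) for t in th])],True,col,1)
cv2.imwrite('pics/s15o.png',b)
crop('w15','w15c',220,150,340,260,6)
E
```

```text
{'clock': 17.35, 'tcp_pos': [0.5129, -0.2209, 0.2186], 'wrist_force': [-0.6535, 0.4878, -0.404]}
```

View pics/s15o.png

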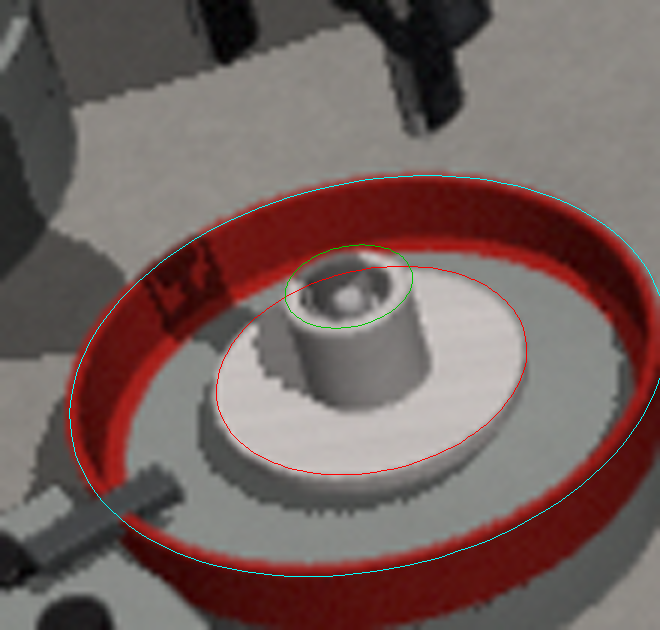

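View pics/w15c.png

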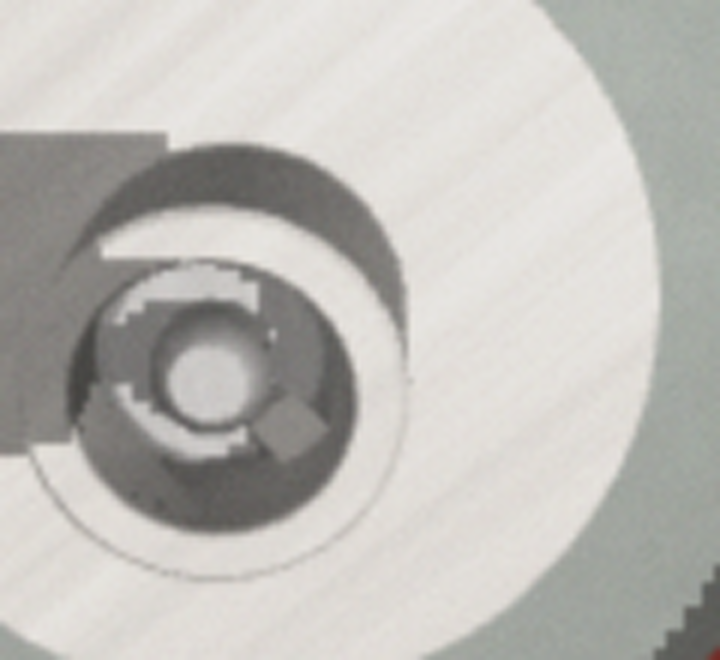

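View pics/s15.png

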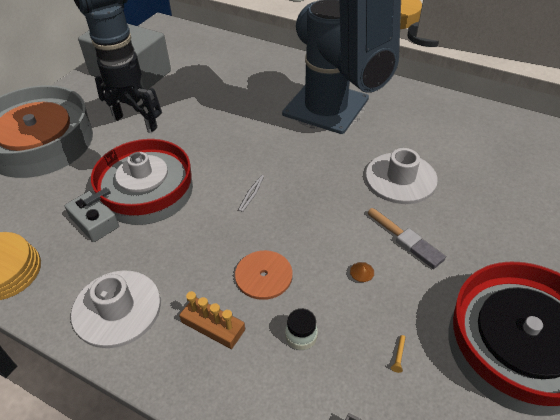

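```bash
python3 -c "
from bench import r
print(r.job_done())"
```

```text
the job is handed in; nothing more can be done
None
```

The lap is on the spindle with its tab in the keyway, down on the flange and released. I handed the job in at about 17.4 s of the 70 s allowed.

- **Fitting:** I gripped the smallest lap by its hub and lowered it over the spindle. It first caught on the spindle's edge with roughly 8–9 N of contact. I lifted it 4 mm, moved it about 1.5 mm sideways and lowered it again until the tab rested on the shoulder at about 5 N.
- **Turning:** I turned it about 10° anticlockwise until the press fell away, then stopped turning and lowered it 12 mm in all, to flange height. The highest press I saw was about 10 N, well under the 25 N limit.
- **Last checks:**
  - After release the wrist force read close to zero.
  - The wrist picture shows the tab below the shoulder, in the keyway.
  - The scene picture matches the drawn home outline of the lap to within about 1 mm, which is the camera's own offset.
  - The gem and the other things look where they were.
- **Discrepancies:** The force on touching the shoulder and the flange rose a little less than the spring figures suggest. The gripper read 46.4 mm on the 48 mm hub. Nothing else disagreed.

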